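# Hang the rinsed sanding paddle on the bare peg

## Task

Take the rinsed bamboo sanding paddle out of the drain rack and hang it, by the hole in its handle, on the one bare peg of the walnut rail, so that it hangs freely behind the peg's knob. Leave the two paddles already on the rail and the other things on the bench as they are.

Things in the scene. Friction and masses are not known exactly. Their poses are not given: they have to be found in the camera images.
- paddle: The paddle to hang: flat bamboo sanding paddle with dark grey abrasive on both faces, 198 mm long, 12 mm thick, 0.13 kg (varies by a third), standing blade down in the drain rack, leaning 3 degrees at most. Origin at the middle of the blade's lower end edge; z runs up along the handle, y across the width, x across the thickness. Blade 70 mm wide up to z = 105 mm; above it a straight-sided handle 44 mm wide with a round end. Front and back are alike.
- paddle_eye (a point): Centre of the 28 mm round hole through the thickness (along x) of the paddle's handle, 176 mm above the paddle's origin and 22 mm below the handle's top end.
- peg_bare: The bare peg: a level turned walnut dowel on the front of the rail, which may be the left, middle or right of its three pegs. Origin where the peg's axis meets the rail's front face, 250 mm above the bench; the peg points along its own -x, roughly towards the robot. Shank 12 mm in diameter and 60 mm long, then a knob 18 mm in diameter and 13 mm long. Fixed. A paddle hung on it has its eye centre 8 mm below the peg's axis.
- rail: The walnut peg rail, fixed. Origin on the bench below the middle of the rail's front face; y along the rail, front face looks along -x. The rail is 560 mm long, 22 mm thick and spans 225 to 267 mm above the bench; two uprights 268 mm high stand behind it 255 mm either side of the middle. Three pegs 150 mm apart at the middle and either side.
- rack: Grey drain tray 120 x 130 x 16 mm (x, y, z) with four steel wire hoops 75 mm high and 109 mm wide across it; the paddle's blade stands on the tray's floor, 4 mm above the bench, in the 15 mm wide middle slot, its faces looking along the rack's x. Origin on the bench under its centre. Fixed.
- hung_a: A like paddle with rusty red abrasive, hanging on another peg. Same frame as the paddle. Leave it hanging.
- hung_a_eye (a point): Centre of the hole of the red-faced hanging paddle.
- hung_b: A like paddle with blue-grey abrasive, hanging on another peg. Same frame as the paddle. Leave it hanging.
- hung_b_eye (a point): Centre of the hole of the blue-faced hanging paddle.
- dish: Honey-coloured glass dish, 100 mm across, 36 mm high, with the bead in it. Origin under its centre.
- bead_center (a point): Centre of the mint glass bead, 24 mm across, in the dish.
- lap: Lead polishing lap, a disc 120 mm across and 14 mm thick with a boss to 34 mm, 1.5 kg, lying on the bench. Origin under its centre.
- gauge: Steel radius gauge, a flat leaf about 126 x 50 x 5 mm with one rounded and one hollowed end, lying on the bench behind the rail. Origin under its middle.
Things that resemble listed ones, but are neither listed nor needed, are in the scene too. What is shaped like the paddle but yellow is not meant.

How it is judged:
By the outcome, as a careful person would: the job done as asked, in the order asked, and still so for the second after the job is handed in, with the robot touching nothing.
It also fails if it takes over 48 s, if anything falls off the work surface, if the arm or the gripper's body presses on something with over 40 N, if the wrist force passes 120 N, or if a joint passes its speed limit or range.

## Robot

A 6-joint arm with a two-finger parallel gripper is mounted at the origin on the work surface. World frame = base frame: x ahead of the robot, y to its left, z up, the work surface at z = 0. Lengths are in m, angles in degrees, forces in N, time in s.
With the tool pointing down it reaches from about 0.25 to 0.725 m from the base axis. Payload 4 kg.
Tool frame: the origin (TCP) lies midway between the tips of the shut fingers; the grasp point (between the pads) lies 19 mm behind it; z points along the fingers, y is the line along which they close (so a half turn about z gives the same grasp; the last joint's range is limited). The gripper opens to 85 mm and grips with 20 to 120 N. Pads are 22 mm wide; open, the fingers measure 114 mm over their backs; the gripper's body (76 mm by 85 mm) begins 54 mm behind the grasp point. The pads swing forward as they close: fully open they stand 13 mm farther back than shut.
Start: joints at [64.859, 13.785, 0.286, 76.501, 0, 90], TCP at [0.212, 0.453, 0.231] pointing down, gripper open.
Joint ranges: [-155.79, 155.79], [-60.16, 107.12], [-62.33, 73.08], [-114, 123.19], [-81.49, 82.49], [-180, 180]. Speed limits (degrees/s): [159.86, 159.86, 180, 180, 180, 180].

## Interface

Orientations are given as [roll, pitch, yaw] about the fixed x, y, z axes, in that order (R = Rz(yaw) Ry(pitch) Rx(roll)).
In Python, from bench import arm, snapshot, camera_model, finish_job gives the robot as it stands.
- The arm moves only by the shell command python3 -m creep 'ROWS' [OPENING] [FORCE]. ROWS is JSON, a list of rows, each an object with "dp": the shift along the world's x, y, z in m, a list of three; "turn": the turn, a rotation vector about the world's x, y, z in rad, a list of three. In form: [{"dp": [x, y, z], "turn": [wx, wy, wz]}, ...]. A call has 1 to 5 rows; each row shifts and turns the commanded pose from where the row before left it; what a row does not reach is not made up. A row lasts 1/10 s, in which the tool goes at most 50 mm and 8.59 degrees, less where a joint would pass 70% of its speed; a pose out of reach is approached as far as the arm can. A call with a gripper value outside its range is refused whole. OPENING is the finger opening in m, from 0 to 0.0854, set as the call begins (- or left out, the last holds). The fingers move at their own pace and stop on an object; FORCE is the grip in N (left out, the last holds). Time passes only in rows, so rows that do not move let the fingers close. It gives the time, the measured TCP pose, the force, the opening and the grip force at its end, in the units of the state.
- arm.get_state(): the state, without advancing time (a new reading comes with each control period).
- snapshot(name): name is "scene" or "side" or "wrist"; returns the picture (400x640x3 uint8, red, green, blue); there is no depth.
- camera_model(name): a dict with "intrinsics" (3x3 intrinsics, pixels), "pose" (4x4, takes a point from camera to world coordinates). Camera axes: x right, y down, z forward; pixel columns grow to the right and rows downward; lengths in m; the calibration is good to about 2 mm. A picture is of the moment at which its call begins: read the wrist's pose just before it. camera_model takes no time and is no camera call; for the wrist camera it gives the pose at the moment of the call.
- finish_job(): hands the job in; it is judged then, once.
The state is a dict: "time_s": time; "joint_positions": joint angles; "joint_vel": joint speeds; "tau": joint torques, N m; "eef_pos": TCP position; "ee_rot": TCP orientation; "force": force on the tool from outside, world axes, zero at the start; "torque": the same for the moment, N m; "gripper_width": finger opening in m; "gripper_force": force on a finger pad.
Only numpy, scipy, OpenCV 4.12 (cv2) and the standard library are available. Lean on these libraries where they do the work, as an engineer would, in place of code of your own. Each camera call takes 0.05 s, during which the arm holds its last target. There are 200 camera calls.

## Working session

There is one attempt and no reset: what is moved stays moved. The work goes in short steps, Python scripts to look and compute and a shell command to move; the robot and the scene stay as the last step left them, time stands still between calls to the robot, and variables do not carry over. Pictures are saved under pics/ and viewed, at most 10 in all, crops included, and the job is handed in when it is done.

```bash
mkdir -p pics; ls
python3 - <<'E'
from bench import arm,snapshot,camera_model
import cv2,numpy as np
a=snapshot("scene");b=snapshot("side")
cv2.imwrite("pics/scene.png",a[:,:,::-1]);cv2.imwrite("pics/side.png",b[:,:,::-1])
for n in("scene","side"):
    m=camera_model(n);print(n,np.round(m["intrinsics"],1).tolist(),np.round(m["pose"],3).tolist())
s=arm.get_state();print(s)
E
```

```text
pics
scene [[458.0, 0.0, 320.3], [0.0, 458.0, 203.5], [0.0, 0.0, 1.0]] [[0.709, 0.395, -0.585, 1.269], [0.705, -0.408, 0.58, -0.623], [-0.01, -0.823, -0.568, 0.835], [0.0, 0.0, 0.0, 1.0]]
side [[507.4, 0.0, 326.5], [0.0, 507.4, 194.1], [0.0, 0.0, 1.0]] [[0.893, -0.228, 0.389, 0.06], [-0.451, -0.464, 0.763, -0.914], [0.006, -0.856, -0.517, 0.828], [0.0, 0.0, 0.0, 1.0]]
{'time_s': 0.1, 'joint_positions': array([ 6.48584543e+01,  1.38269042e+01,  2.21067499e-01,  7.65014083e+01,
       -1.15046304e-03,  9.00006574e+01]), 'joint_vel': array([-0.00429222, -0.07299283,  0.16342742,  0.00292848,  0.0596045 ,
        0.06741552]), 'tau': array([ 8.66166573e-06, -3.73137009e+01,  2.53010309e+01,  1.08353456e-02,
        3.75676689e-05,  1.53519352e-05]), 'eef_pos': array([0.21219281, 0.45211507, 0.23050806]), 'ee_rot': array([-1.79892755e+02,  1.15169151e-03,  1.54857799e+02]), 'force': array([-0.25986808,  0.08267712,  0.42092902]), 'torque': array([ 0.02873922,  0.02025502, -0.05191459]), 'gripper_force': 0.0, 'gripper_width': 0.08550481041931064}
```

View pics/scene.png

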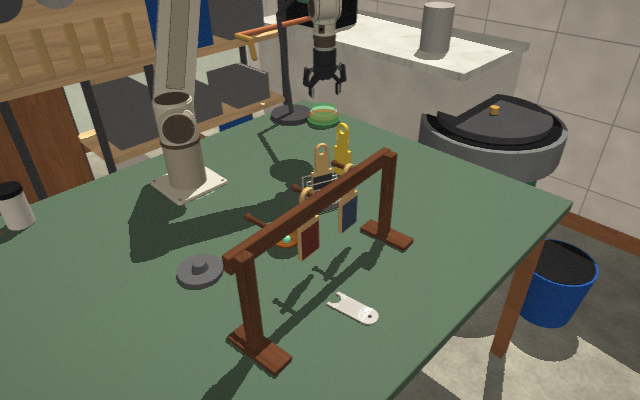

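View pics/side.png

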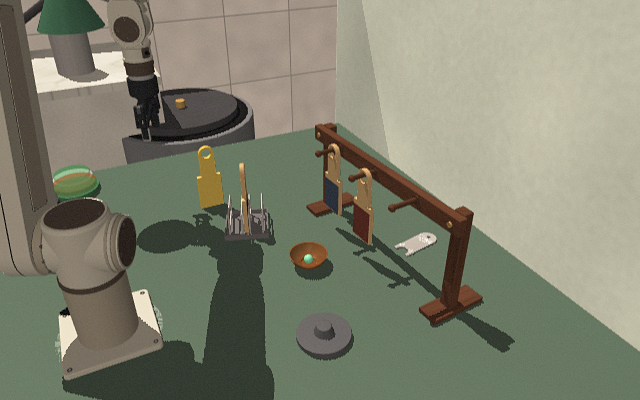

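The side view shows the tan/dark paddle edge-on in the wire rack at about (242,195). A yellow look-alike stands at (208,175). The red (365,205) and blue (333,180) paddles are hanging, and the bare peg is at (395,208). In the scene view the paddle's handle is at (322,160), the yellow one is at (342,150), and the bare peg is at (255,222). The bamboo paddle in the rack is the one meant: the other is yellow and stands outside the rack. I'll confirm this in enlarged crops.

```bash
cat > h.py <<'E'
import numpy as np,cv2
from bench import arm,snapshot,camera_model
def ray(n,px,m=None):
    m=m or camera_model(n);K=np.array(m["intrinsics"]);T=np.array(m["pose"])
    d=T[:3,:3]@np.linalg.solve(K,[px[0],px[1],1.]);return T[:3,3],d/np.linalg.norm(d)
def tri(r):
    A=0;b=0
    for o,d in r:
        P=np.eye(3)-np.outer(d,d);A=A+P;b=b+P@o
    x=np.linalg.solve(A,b);return x,[np.linalg.norm((np.eye(3)-np.outer(d,d))@(x-o)) for o,d in r]
def plane(r,z): o,d=r;return o+d*(z-o[2])/d[2]
def proj(n,p,m=None):
    m=m or camera_model(n);T=np.array(m["pose"]);q=np.array(m["intrinsics"])@(T[:3,:3].T@(np.array(p)-T[:3,3]));return q[:2]/q[2]
E
python3 - <<'E'
import cv2
a=cv2.imread("pics/scene.png");b=cv2.imread("pics/side.png")
cv2.imwrite("pics/c1.png",cv2.resize(a[120:270,225:405],None,fx=4,fy=4,interpolation=cv2.INTER_CUBIC))
cv2.imwrite("pics/c2.png",cv2.resize(b[120:270,190:370+20],None,fx=4,fy=4,interpolation=cv2.INTER_CUBIC))
E
```

```text
(no output)
```

View pics/c1.png

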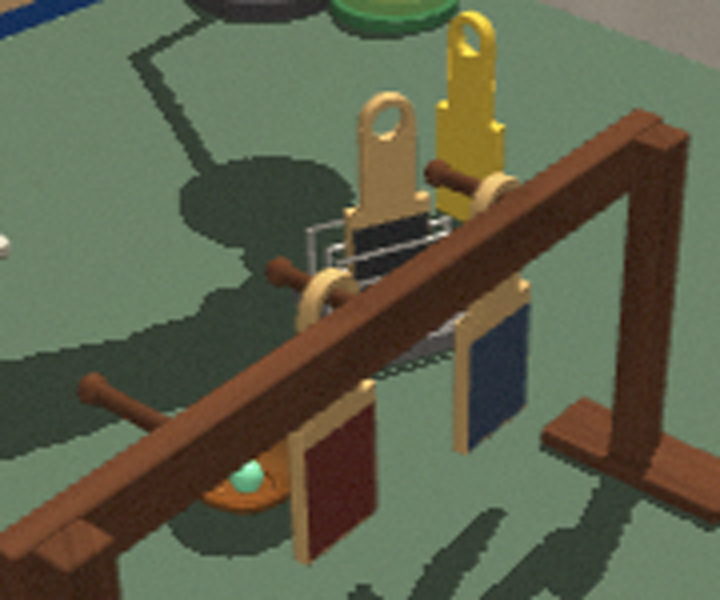

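View pics/c2.png

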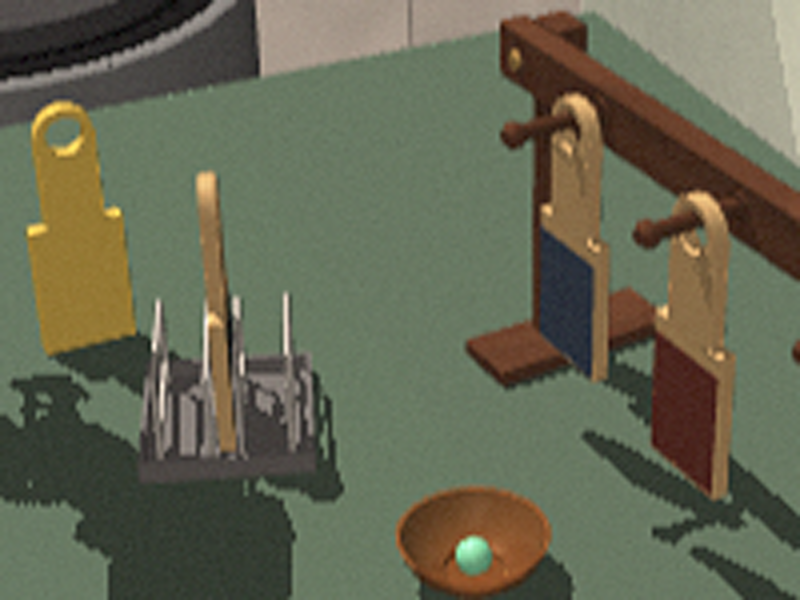

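Confirmed: the bamboo paddle is in the rack, with its handle hole at scene crop (387,118). The yellow one is a free-standing distractor. The peg knobs are at scene crop (90,388) bare, (278,270) red and (434,173) blue.

Run:
```python
from h import *
np.set_printoptions(precision=4,suppress=True)
S=lambda x,y:ray("scene",((x+.5)/4-.5+225,(y+.5)/4-.5+120))
D=lambda x,y:ray("side",((x+.5)/4-.5+190,(y+.5)/4-.5+120))
kb=[tri(z) for z in ([S(90,388),ray("side",(393.5,208))],[S(278,270),D(648,233)],[S(434,173),D(513,134)])]
for k in kb:print("knob",k)
for q in ((90,388),(278,270),(434,173)):print("plane .25",plane(S(*q),.25))
print("plane side",plane(ray("side",(393.5,208)),.25),plane(D(648,233),.25),plane(D(513,134),.25))
print("top",tri([S(388,95),D(207,174)]))
print("eye z.18",plane(S(387,118),.18))
print("shoulders z.107",plane(S(350,209),.109),plane(S(426,192),.109))
print("yellow", plane(D(45,355),0),plane(D(135,335),0))
print("side edge bottom",plane(D(227,452),.004),"side shoulder",plane(D(214,318),.109))
# rack tray top corners front
print("rack front edge z.016",plane(D(141,460),.016),plane(D(315,456),.016))
print("dish",plane(D(474,510),.036),"lap",plane(ray("side",(324,335)),.014))
```

```text
knob (array([ 0.5935, -0.1755,  0.2528]), [np.float64(0.0015018450954130944), np.float64(0.001501845095413198)])
knob (array([ 0.5778, -0.0239,  0.2523]), [np.float64(0.0007517434328314108), np.float64(0.0007517434328314304)])
knob (array([0.5635, 0.1251, 0.2521]), [np.float64(0.00016280357537026374), np.float64(0.0001628035753704687)])
plane .25 [ 0.5887 -0.1715  0.25  ]
plane .25 [ 0.5742 -0.0205  0.25  ]
plane .25 [0.5607 0.128  0.25  ]
plane side [ 0.5953 -0.1743  0.25  ] [ 0.5794 -0.0217  0.25  ] [0.5652 0.1285 0.25  ]
top (array([0.3986, 0.2489, 0.2035]), [np.float64(0.0003350003328147951), np.float64(0.0003350003328147695)])
eye z.18 [0.392  0.2544 0.18  ]
shoulders z.107 [0.3819 0.223  0.109 ] [0.4062 0.2828 0.109 ]
yellow [0.3055 0.4005 0.    ] [0.3744 0.3981 0.    ]
side edge bottom [0.3851 0.2151 0.004 ] side shoulder [0.3869 0.2227 0.109 ]
rack front edge z.016 [0.3248 0.2157 0.016 ] [0.4328 0.1676 0.016 ]
dish [0.4936 0.04   0.036 ] lap [ 0.4056 -0.2277  0.014 ]
```

Results and checks:
- **Knobs:** they come out at z ≈ 0.252 and 150 mm apart, and the rail yaw is ≈ 5.7°. Both heights and spacing match the description.
- **Paddle:** its eye is at about (0.394, 0.252, 0.18), yaw ≈ -23.5°.
- **Plan:** tool down, fingers gripping the handle's two sides just below the eye, so the peg can pass between them.

I'll move above the paddle now.

```bash
python3 -m creep '[{"dp":[0.023,-0.025,0.003],"turn":[0,0,0.004]},{"dp":[0.023,-0.025,0.003],"turn":[0,0,0.004]},{"dp":[0.023,-0.025,0.003],"turn":[0,0,0.004]},{"dp":[0.023,-0.025,0.003],"turn":[0,0,0.004]},{"dp":[0.023,-0.025,0.003],"turn":[0,0,0.004]}]' 0.0854 60
python3 -m creep '[{"dp":[0.023,-0.025,0.003],"turn":[0,0,0.004]},{"dp":[0.023,-0.025,0.003],"turn":[0,0,0.004]},{"dp":[0.021,-0.025,0.003],"turn":[0,0,0]},{"dp":[0,0,0],"turn":[0,0,0]},{"dp":[0,0,0],"turn":[0,0,0]}]'
python3 - <<'E'
from h import *
s=arm.get_state();print(s["eef_pos"],s["ee_rot"],s["joint_positions"])
m=camera_model("wrist");im=snapshot("wrist");print(np.round(m["pose"],4).tolist(),np.round(m["intrinsics"],1).tolist())
cv2.imwrite("pics/w1.png",im[:,:,::-1])
for p in [(.394,.252,.202)]:print(proj("wrist",p,m))
E
```

```text
time_s: 0.6
eef_pos: [0.3279, 0.3264, 0.246]
ee_rot: [-179.9, -0.0, 156.0]
force: [1.2, 1.1, -0.3]
gripper_width: 0.0852
gripper_force: 0.0
time_s: 1.1
eef_pos: [0.3944, 0.2521, 0.2549]
ee_rot: [-180.0, -0.1, 156.4]
force: [0.4, -0.2, 0.2]
gripper_width: 0.0854
gripper_force: 0.0
[0.39443607 0.25212198 0.25490464] [-1.79970740e+02 -5.50369831e-02  1.56351980e+02] [ 3.25674456e+01  9.66808301e+00 -1.38535146e+00  7.90014886e+01
  2.94727434e-02  5.62154378e+01]
[[0.4009, 0.8793, 0.2571, 0.3285], [0.9161, -0.3843, -0.1139, 0.2812], [-0.0014, 0.2812, -0.9597, 0.3976], [0.0, 0.0, 0.0, 1.0]] [[359.9, 0.0, 320.5], [0.0, 359.9, 204.0], [0.0, 0.0, 1.0]]
[320.07765722 227.97184683]
```

View pics/w1.png

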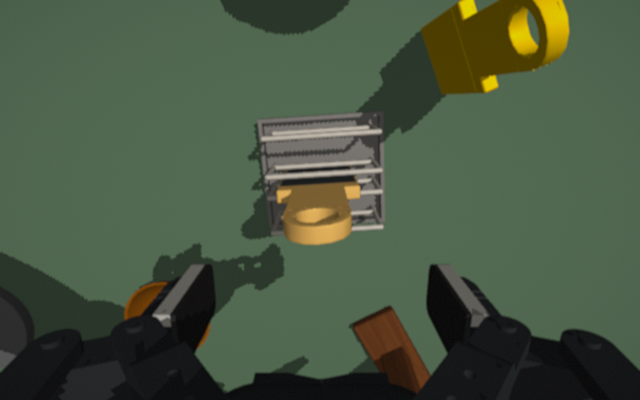

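The wrist view shows the paddle between the open fingers: its eye is at (317,214), the handle end at row 243, and the shoulders at (278,193) and (358,188). The whole thing is slightly rotated relative to the tool, so I'll refine the yaw and position from it.

Run:
```python
from h import *
np.set_printoptions(precision=4,suppress=True)
m=camera_model("wrist");im=cv2.imread("pics/w1.png")
h=cv2.cvtColor(im,cv2.COLOR_BGR2HSV)
k=cv2.inRange(h,(10,70,90),(25,255,255));k[:,:260]=0;k[:,380:]=0;k[:170]=0;k[255:]=0
for r in range(180,246,4):
    c=np.flatnonzero(k[r]);print(r,(c.min(),c.max(),len(c)) if len(c) else None,end=' ')
print()
R=lambda x,y,z:plane(ray("wrist",(x,y),m),z)
# rack tray edges: back edge and sides, z=.016
for a,b in (((258,122),(382,113)),):
    p,q=R(*a,.016),R(*b,.016);print("rack back",p,q,np.degrees(np.arctan2(*(q-p)[1::-1]))-90,np.linalg.norm(q-p))
for c in (278,358):
    rr=np.flatnonzero(k[:,c+(2 if c<300 else -2)]);print(c,rr.min(),rr.max())
    for r in (rr.min(),rr.max()):print(R(c,r,.109))
print("handle end bottom row", R(317,243,.2),"eye z.18+",R(317.5,214,.18))
print("L/R edges z.18",R(283,215,.18),R(352,213,.18))
```

```text
180 (np.int64(356), np.int64(356), 1) 184 (np.int64(313), np.int64(359), 47) 188 (np.int64(278), np.int64(360), 83) 192 (np.int64(276), np.int64(359), 84) 196 (np.int64(276), np.int64(360), 85) 200 (np.int64(276), np.int64(348), 73) 204 (np.int64(287), np.int64(348), 62) 208 (np.int64(286), np.int64(349), 64) 212 (np.int64(284), np.int64(351), 68) 216 (np.int64(282), np.int64(351), 68) 220 (np.int64(283), np.int64(351), 69) 224 (np.int64(284), np.int64(351), 68) 228 (np.int64(285), np.int64(351), 67) 232 (np.int64(284), np.int64(350), 67) 236 (np.int64(286), np.int64(346), 61) 240 (np.int64(290), np.int64(339), 50) 244 (np.int64(302), np.int64(321), 20) 
rack back [0.3233 0.2125 0.016 ] [0.3661 0.3334 0.016 ] -19.498158772579743 0.12829062644109102
278 186 203
[0.3772 0.2216 0.109 ]
[0.3904 0.2153 0.109 ]
358 179 199
[0.3981 0.2842 0.109 ]
[0.4138 0.2778 0.109 ]
handle end bottom row [0.4021 0.2468 0.2   ] eye z.18+ [0.3916 0.2515 0.18  ]
L/R edges z.18 [0.3835 0.2311 0.18  ] [0.3998 0.2719 0.18  ]
```

The rack's edge gives yaw -19.5° and a length of 128 mm (130 expected), so I need a turn of about +3.7°. The eye centre is ≈ (0.392, 0.2515). Next I descend, then close.

```bash
python3 -m creep '[{"dp":[-0.001,0,-0.013],"turn":[0,0,0.033]},{"dp":[-0.001,0,-0.02],"turn":[0,0,0.032]},{"dp":[0,0,-0.03],"turn":[0,0,0]},{"dp":[0,0,-0.03],"turn":[0,0,0]},{"dp":[0,0,-0.02],"turn":[0,0,0]}]'
python3 -m creep '[{"dp":[0,0,0],"turn":[0,0,0]},{"dp":[0,0,0],"turn":[0,0,0]},{"dp":[0,0,0],"turn":[0,0,0]},{"dp":[0,0,0],"turn":[0,0,0]},{"dp":[0,0,0],"turn":[0,0,0]}]' 0.03 60
python3 -m creep '[{"dp":[0,0,0],"turn":[0,0,0]},{"dp":[0,0,0],"turn":[0,0,0]},{"dp":[0,0,0],"turn":[0,0,0]},{"dp":[0,0,0],"turn":[0,0,0]}]'
```

```text
time_s: 1.65
eef_pos: [0.3903, 0.2531, 0.1401]
ee_rot: [-179.9, -0.1, 160.3]
force: [0.1, 0.2, 0.5]
gripper_width: 0.0856
gripper_force: 0.0
time_s: 2.15
eef_pos: [0.3932, 0.2534, 0.1436]
ee_rot: [179.9, 0.1, 160.2]
force: [-0.9, 0.1, 2.4]
gripper_width: 0.0435
gripper_force: 61.1
time_s: 2.55
eef_pos: [0.3933, 0.2533, 0.1436]
ee_rot: [179.8, 0.1, 160.2]
force: [-0.7, 0.5, 5.8]
gripper_width: 0.0435
gripper_force: 61.2
```

The grip holds at 43.5 mm opening, which fits the 44 mm handle. Next: lift it clear of the 75 mm hoops.

```bash
python3 -m creep '[{"dp":[0,0,0.01],"turn":[0,0,0]},{"dp":[0,0,0.02],"turn":[0,0,0]},{"dp":[0,0,0.02],"turn":[0,0,0]},{"dp":[0,0,0.025],"turn":[0,0,0]},{"dp":[0,0,0.025],"turn":[0,0,0]}]'
python3 -m creep '[{"dp":[0,0,0.01],"turn":[0,0,0]},{"dp":[0,0,0],"turn":[0,0,0]},{"dp":[0,0,0],"turn":[0,0,0]}]'
python3 - <<'E'
from h import *
s=arm.get_state();print(s["eef_pos"],s["ee_rot"],s["joint_positions"])
im=snapshot("wrist")[:,:,::-1]; a=snapshot("side")[:,:,::-1]
cv2.imwrite("pics/lift.png",np.hstack([cv2.resize(im[120:400,120:520],None,fx=1,fy=1),cv2.resize(a[60:270,170:370],None,fx=2,fy=2)[:280*1+100][:280]]))
cv2.imwrite("pics/s2.png",a);cv2.imwrite("pics/w2.png",im)
E
```

```text
time_s: 3.05
eef_pos: [0.3919, 0.252, 0.2431]
ee_rot: [-179.9, -0.0, 160.2]
force: [0.5, -0.0, -0.9]
gripper_width: 0.0435
gripper_force: 61.3
time_s: 3.35
eef_pos: [0.392, 0.2523, 0.2513]
ee_rot: [-179.9, -0.1, 160.2]
force: [-0.2, -0.2, -1.5]
gripper_width: 0.0437
gripper_force: 61.4
[0.3919978  0.25226157 0.2513428 ] [-1.79922794e+02 -5.12570234e-02  1.60178355e+02] [ 3.27664485e+01  9.54537321e+00 -2.06392651e+00  7.84831648e+01
 -6.19296842e-03  5.25880645e+01]
```

View pics/lift.png

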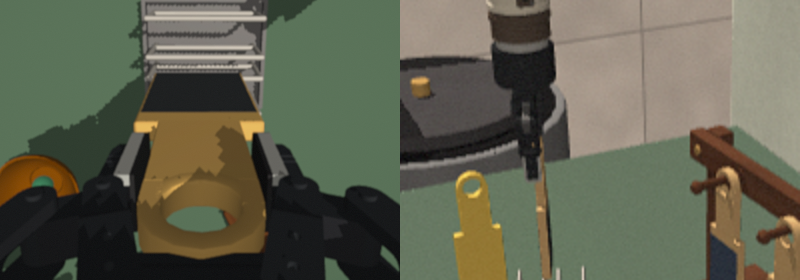

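The paddle is held between the pads and clear of the rack. In the wrist view its eye is near (322,334). I'll check that offset from the TCP and work out the transfer.

Run:
```python
from h import *
np.set_printoptions(precision=4,suppress=True)
m=camera_model("wrist");s=arm.get_state();t=s["eef_pos"]
y=np.radians(160.18-180);px=np.array([np.cos(y),np.sin(y),0]);py=np.array([-np.sin(y),np.cos(y),0])
eye=t+[0,0,.0364]
th=np.linspace(0,2*np.pi,60)
for off in(-.006,.006):
    P=np.array([proj("wrist",eye+off*px+.014*(np.cos(a)*py+[0,0,np.sin(a)]),m) for a in th])
    print("rim pred",off,P.min(0),P.max(0))
for sgn in(-1,1):
    for off in(-.006,.006):print("shoulder pred",sgn,off,proj("wrist",eye-[0,0,.071]+off*px+sgn*.035*py,m))
for sgn in(-1,1):
    print("blade bottom -", sgn,proj("wrist",eye-[0,0,.176]-.006*px+sgn*.035*py,m))
# rough transfer
r=np.array([.5925,-.174,.252])  # knob centre
ux=np.array([np.cos(np.radians(5.7)),np.sin(np.radians(5.7)),0])
pre=r-.06*ux;print("pre eye",pre,"dp",pre-eye)
im=cv2.imread("pics/w2.png")
c=cv2.resize(im[230:390,250:390],None,fx=3.7,fy=3.7,interpolation=cv2.INTER_CUBIC);cv2.imwrite("pics/eyec.png",c)
```

```text
rim pred -0.006 [277.9271 283.4636] [362.0264 329.7702]
rim pred 0.006 [279.0912 311.7077] [360.8742 363.4743]
shoulder pred -1 -0.006 [253.8951 229.8352]
shoulder pred -1 0.006 [255.0536 250.9589]
shoulder pred 1 -0.006 [387.4257 230.0351]
shoulder pred 1 0.006 [386.2458 251.1797]
blade bottom - -1 [277.5236 184.2568]
blade bottom - 1 [364.5613 184.3521]
pre eye [ 0.5328 -0.18    0.252 ] dp [ 0.1412 -0.432  -0.0352]
```

View pics/eyec.png

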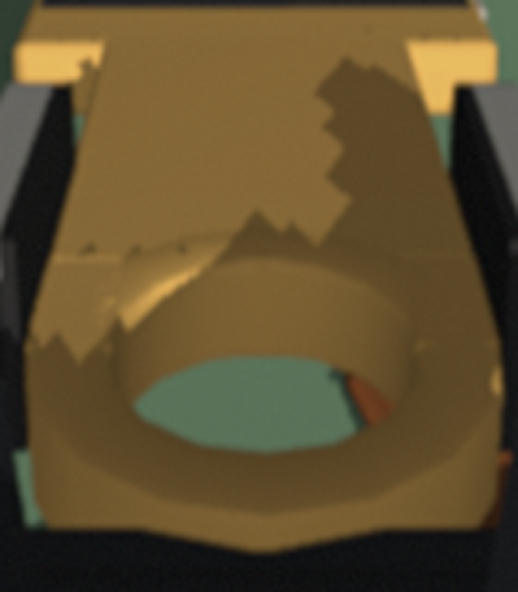

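The hole rim sits at rows 299–352, lower than predicted, and the shoulders are also shifted about 10 px. I'll fit the offset and lean from these features.

Run:
```python
from h import *
from scipy.optimize import least_squares as L
m=camera_model("wrist");s=arm.get_state();t=s["eef_pos"]
y=np.radians(160.18-180);px=np.array([np.cos(y),np.sin(y),0]);py=np.array([-np.sin(y),np.cos(y),0]);ez=np.array([0,0,1.])
def f(v,full=False):
    tx,tz,l=v;X=px*np.cos(l)-ez*np.sin(l);Z=ez*np.cos(l)+px*np.sin(l)
    e=t+ez*(.0364+tz)+px*tx
    P=lambda a,b,c:proj("wrist",e+a*X+b*py+c*Z,m)[1]
    o=[(P(-.006,0,-.014),299),(P(-.006,0,.014),352),(P(.006,0,-.014),326),(P(-.006,.031,-.071),241),(P(.006,.031,-.071),259.5)]
    return [a-b for a,b in o]
r=L(f,[0,0,0],x_scale=[.005,.005,.05]);print(r.x[:2]*1000,np.degrees(r.x[2]),r.fun)
r=L(lambda v:f([v[0],v[1],0]),[0,0]);print(r.x*1000,r.fun)
r=L(lambda v:f([v[0],0,v[1]]),[0,0]);print(r.x[0]*1000,np.degrees(r.x[1]),r.fun)
```

```text
[ 8.69037022 -2.23983929] 1.9463202140300973 [ 1.07823278 -0.79041295  0.43512726 -1.23124992  0.51341933]
[3.1681419  5.41234722] [-0.24748904 -0.98259206  1.52386423 -1.46455878  1.49372653]
7.095180763991066 1.4441364016728804 [ 0.72545633 -0.72115342  0.73787983 -1.40859455  0.675055  ]
```

The fit is plausible: the eye sits about 6 mm ahead of the TCP along the paddle normal and about 37 mm above it, leaning roughly 1.5°, within the 3° allowed. Now I carry it to a point 60 mm in front of the bare knob, turning +25.5° on the way.

```bash
python3 -m creep '[{"dp":[0.009,-0.029,0],"turn":[0,0,0.03]},{"dp":[0.009,-0.029,0],"turn":[0,0,0.03]},{"dp":[0.009,-0.029,0],"turn":[0,0,0.03]},{"dp":[0.009,-0.029,0],"turn":[0,0,0.03]},{"dp":[0.009,-0.029,0],"turn":[0,0,0.03]}]'
python3 -m creep '[{"dp":[0.009,-0.029,0],"turn":[0,0,0.03]},{"dp":[0.009,-0.029,0],"turn":[0,0,0.03]},{"dp":[0.009,-0.029,0],"turn":[0,0,0.03]},{"dp":[0.009,-0.029,0],"turn":[0,0,0.03]},{"dp":[0.009,-0.029,0],"turn":[0,0,0.03]}]'
python3 -m creep '[{"dp":[0.009,-0.029,-0.007],"turn":[0,0,0.03]},{"dp":[0.009,-0.029,-0.007],"turn":[0,0,0.03]},{"dp":[0.009,-0.029,-0.007],"turn":[0,0,0.03]},{"dp":[0.009,-0.029,-0.007],"turn":[0,0,0.03]},{"dp":[0.009,-0.027,-0.008],"turn":[0,0,0.025]}]'
python3 -m creep '[{"dp":[0,0,0],"turn":[0,0,0]},{"dp":[0,0,0],"turn":[0,0,0]},{"dp":[0,0,0],"turn":[0,0,0]}]'
python3 - <<'E'
from h import *
s=arm.get_state();print(s["joint_positions"])
a=snapshot("scene")[:,:,::-1]; b=snapshot("side")[:,:,::-1];w=snapshot("wrist")[:,:,::-1]
for n,i in(("s3",a),("d3",b),("w3",w)):cv2.imwrite(f"pics/{n}.png",i)
i=cv2.INTER_CUBIC
top=cv2.resize(a[165:265,195:295],(400,400),interpolation=i);d=cv2.resize(b[120:220,330:430],(400,400),interpolation=i)
cv2.imwrite("pics/m3.png",np.vstack([np.hstack([top,d]),np.hstack([w[200:400,120:520],w[0:200,120:520]])]))
E
```

```text
time_s: 3.95
eef_pos: [0.4369, 0.1063, 0.251]
ee_rot: [-179.9, -0.1, 168.9]
force: [0.5, 0.4, -1.2]
gripper_width: 0.0431
gripper_force: 61.5
time_s: 4.45
eef_pos: [0.4819, -0.0386, 0.2509]
ee_rot: [180.0, -0.2, 177.4]
force: [0.0, 1.2, -2.3]
gripper_width: 0.0434
gripper_force: 61.5
time_s: 4.95
eef_pos: [0.5269, -0.1816, 0.2145]
ee_rot: [179.9, -0.1, -174.3]
force: [0.3, 0.1, -1.6]
gripper_width: 0.0433
gripper_force: 61.5
time_s: 5.25
eef_pos: [0.5269, -0.1796, 0.2157]
ee_rot: [179.9, -0.1, -174.3]
force: [-0.2, 0.2, -0.6]
gripper_width: 0.0438
gripper_force: 61.8
[-1.88327901e+01  2.07094793e+01  7.52119613e+00  7.69062895e+01
  1.79383861e-02 -2.45397159e+01]
```

View pics/m3.png

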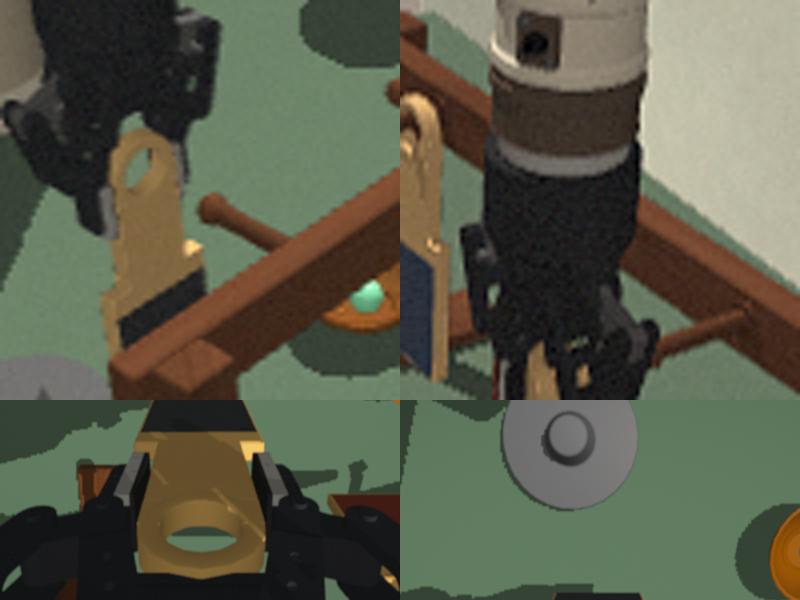

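The scene crop (top left, 4×) shows the eye at crop (138,168) and the bare knob at (212,208). The peg's axis, extended, runs through the hole. The side view is blocked by the gripper. I'll put numbers on the remaining offset using the scene rays.

Run:
```python
from h import *
np.set_printoptions(precision=4,suppress=True)
s=arm.get_state();t=s["eef_pos"]
im=cv2.imread("pics/s3.png");h=cv2.cvtColor(im,cv2.COLOR_BGR2HSV)
k=cv2.inRange(h,(8,60,90),(28,200,255))
sub=k[190:240,215:250];
for r in range(195,228):print(r,''.join('#' if v else '.' for v in k[r,216:250]))
S=lambda x,y:ray("scene",((x+.5)/4-.5+195,(y+.5)/4-.5+165))
a=np.radians(5.7);ux=np.array([np.cos(a),np.sin(a),0]);uy=np.array([-np.sin(a),np.cos(a),0])
kn=S(208,208)
K=np.array([.5925,-.174,.2515])
o,d=kn;K=o+d*(np.dot(K-o,ux)/np.dot(d,ux));print("knob on its plane",K)
for off in(.009,.012,.015):
    o,d=S(139,168);p=o+d*(np.dot(t+off*ux-o,ux)/np.dot(d,ux))
    print(off,p,"rel knob: lateral,z",np.dot(p-K,uy),p[2]-K[2],"rel tcp lat,z",np.dot(p-t,uy),p[2]-t[2])
```

```text
195 ..................................
196 ..................................
197 ............#####.................
198 ..........########................
199 .........###########..............
200 .........############.............
201 .........#############............
202 .......#######...#####............
203 .......######....######...........
204 .......#####.....######...........
205 .......#####....#######...........
206 .......####.....########..........
207 .......####.....########..........
208 ......#####....#########..........
209 ......####.....#########..........
210 ......####....##########..........
211 .......####.############..........
212 .......#################..........
213 .......#################.......###
214 .......#################......####
215 .......#################.....#####
216 ........################......####
217 ........################.......#..
218 ........################..........
219 ........#################.........
220 ........#################.........
221 ........#################.........
222 ........#################.........
223 ........#################.........
224 ........#################.........
225 ......######################......
226 .......#######################....
227 .......#######################....
knob on its plane [ 0.5926 -0.1754  0.2541]
0.009 [ 0.5364 -0.1798  0.2552] rel knob: lateral,z 0.0011544300103299226 0.001112863489302507 rel tcp lat,z -0.0012603950563311052 0.03857141251443147
0.012 [ 0.5397 -0.1818  0.2577] rel knob: lateral,z -0.0010941754733875563 0.003650780560199407 rel tcp lat,z -0.003509000540048584 0.04110932958532837
0.015 [ 0.5429 -0.1837  0.2603] rel knob: lateral,z -0.003342780957104903 0.006188697631096085 rel tcp lat,z -0.00575760602376593 0.04364724665622505
```

The eye is within about 2–3 mm of the axis (a bit high), and the hole has 5 mm of play around the knob. I'll apply a small correction and advance in gentle steps, watching the force.

```bash
python3 -m creep '[{"dp":[0.008,-0.0002,-0.002],"turn":[0,0,0]},{"dp":[0.008,0.0008,0],"turn":[0,0,0]},{"dp":[0.008,0.0008,0],"turn":[0,0,0]},{"dp":[0.008,0.0008,0],"turn":[0,0,0]},{"dp":[0.004,0.0004,0],"turn":[0,0,0]}]'
python3 -m creep '[{"dp":[0.005,0.0005,0],"turn":[0,0,0]},{"dp":[0.005,0.0005,0],"turn":[0,0,0]},{"dp":[0.005,0.0005,0],"turn":[0,0,0]},{"dp":[0.005,0.0005,0],"turn":[0,0,0]}]'
python3 - <<'E'
from h import *
s=arm.get_state();print(s["eef_pos"],s["force"],s["torque"])
a=snapshot("scene")[:,:,::-1];w=snapshot("wrist")[:,:,::-1]
i=cv2.INTER_CUBIC
cv2.imwrite("pics/m4.png",np.hstack([cv2.resize(a[165:265,195:295],(400,400),interpolation=i),cv2.resize(w[240:400,240:400],(400,400),interpolation=i)]))
E
```

```text
time_s: 5.9
eef_pos: [0.5646, -0.1775, 0.2141]
ee_rot: [-180.0, 0.0, -174.3]
force: [0.4, -0.1, -1.4]
gripper_width: 0.0434
gripper_force: 61.8
time_s: 6.3
eef_pos: [0.5838, -0.1758, 0.2143]
ee_rot: [180.0, -0.0, -174.3]
force: [-0.1, -0.4, -1.9]
gripper_width: 0.0434
gripper_force: 61.8
[ 0.58376617 -0.17575519  0.214323  ] [-0.0872214  -0.43896307 -1.94548911] [ 0.0512355  -0.01457116 -0.04460025]
```

View pics/m4.png

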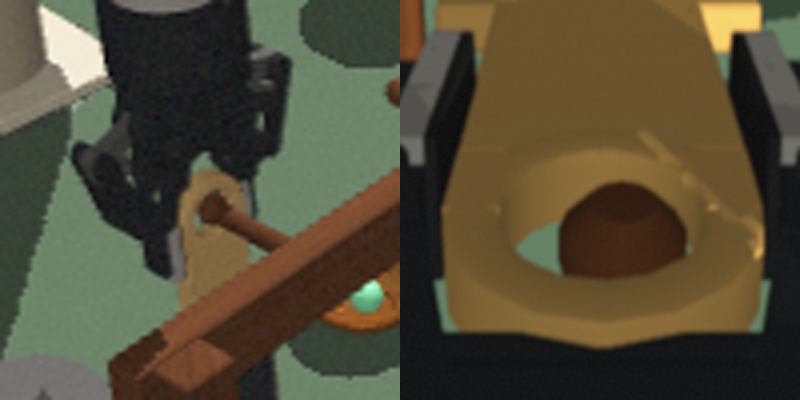

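The knob has entered the hole with no contact force. In the wrist crop (right), the knob centre is at column 623 against 605 for the hole, so the eye should go about 2 mm towards +y. I'll correct and continue along the shank.

```bash
python3 -m creep '[{"dp":[0,0.002,0],"turn":[0,0,0]},{"dp":[0.006,0.0006,0],"turn":[0,0,0]},{"dp":[0.006,0.0006,0],"turn":[0,0,0]},{"dp":[0.006,0.0006,0],"turn":[0,0,0]},{"dp":[0,0,0],"turn":[0,0,0]}]'
python3 -m creep '[{"dp":[0.006,0.0006,0],"turn":[0,0,0]},{"dp":[0.006,0.0006,0],"turn":[0,0,0]},{"dp":[0.006,0.0006,0],"turn":[0,0,0]},{"dp":[0,0,0],"turn":[0,0,0]},{"dp":[0,0,0],"turn":[0,0,0]}]'
```

```text
time_s: 6.9
eef_pos: [0.6024, -0.1718, 0.2141]
ee_rot: [-180.0, 0.0, -174.3]
force: [1.0, -0.3, -1.1]
gripper_width: 0.0433
gripper_force: 61.8
time_s: 7.4
eef_pos: [0.6195, -0.1701, 0.2141]
ee_rot: [180.0, -0.0, -174.3]
force: [0.9, 0.8, -1.8]
gripper_width: 0.0432
gripper_force: 61.8
```

The knob is threaded, and the eye is about 33 mm from the rail. Next I lower it until the peg takes the weight.

```bash
python3 -m creep '[{"dp":[0,0,-0.003],"turn":[0,0,0]},{"dp":[0,0,-0.003],"turn":[0,0,0]},{"dp":[0,0,0],"turn":[0,0,0]}]'
python3 -m creep '[{"dp":[0,0,-0.001],"turn":[0,0,0]},{"dp":[0,0,-0.001],"turn":[0,0,0]},{"dp":[0,0,0],"turn":[0,0,0]}]'
```

```text
time_s: 7.7
eef_pos: [0.6188, -0.1701, 0.2076]
ee_rot: [180.0, -0.1, -174.3]
force: [0.6, -0.3, -1.0]
gripper_width: 0.0438
gripper_force: 61.8
time_s: 8.0
eef_pos: [0.6193, -0.1702, 0.2062]
ee_rot: [180.0, -0.0, -174.3]
force: [-0.2, 0.9, -1.9]
gripper_width: 0.0432
gripper_force: 61.8
```

```bash
python3 -m creep '[{"dp":[0,0,-0.001],"turn":[0,0,0]},{"dp":[0,0,0],"turn":[0,0,0]},{"dp":[0,0,0],"turn":[0,0,0]}]'
python3 -m creep '[{"dp":[0,0,-0.001],"turn":[0,0,0]},{"dp":[0,0,0],"turn":[0,0,0]},{"dp":[0,0,0],"turn":[0,0,0]}]'
```

```text
time_s: 8.3
eef_pos: [0.6195, -0.1702, 0.2054]
ee_rot: [-180.0, 0.0, -174.3]
force: [-1.3, 0.6, -1.9]
gripper_width: 0.0435
gripper_force: 61.8
time_s: 8.6
eef_pos: [0.6196, -0.1702, 0.2052]
ee_rot: [-180.0, 0.1, -174.3]
force: [-1.1, 0.1, 4.5]
gripper_width: 0.0431
gripper_force: 62.2
```

The peg now carries the paddle: the vertical force went from -1.9 to +4.5 N. I'll release in two stages.

```bash
python3 -m creep '[{"dp":[0,0,0],"turn":[0,0,0]},{"dp":[0,0,0],"turn":[0,0,0]},{"dp":[0,0,0],"turn":[0,0,0]},{"dp":[0,0,0],"turn":[0,0,0]}]' 0.055 20
python3 -m creep '[{"dp":[0,0,0],"turn":[0,0,0]},{"dp":[0,0,0],"turn":[0,0,0]},{"dp":[0,0,0],"turn":[0,0,0]},{"dp":[0,0,0],"turn":[0,0,0]},{"dp":[0,0,0],"turn":[0,0,0]}]' 0.08
python3 -m creep '[{"dp":[0,0,0.01],"turn":[0,0,0]},{"dp":[0,0,0.015],"turn":[0,0,0]},{"dp":[0,0,0.02],"turn":[0,0,0]},{"dp":[0,0,0.025],"turn":[0,0,0]},{"dp":[0,0,0.025],"turn":[0,0,0]}]'
```

```text
time_s: 9.0
eef_pos: [0.6194, -0.1702, 0.2039]
ee_rot: [180.0, -0.0, -174.3]
force: [0.9, -0.4, -0.3]
gripper_width: 0.055
gripper_force: 0.0
time_s: 9.5
eef_pos: [0.6195, -0.1702, 0.2044]
ee_rot: [-180.0, 0.0, -174.3]
force: [-0.4, 0.3, -0.4]
gripper_width: 0.0798
gripper_force: 0.0
time_s: 10.0
eef_pos: [0.6193, -0.1701, 0.301]
ee_rot: [-180.0, 0.0, -174.3]
force: [0.0, 0.1, -0.2]
gripper_width: 0.08
gripper_force: 0.0
```

Released with no force on the tool. Next I back away upwards and towards the robot, let the paddle settle, and look once more.

```bash
python3 -m creep '[{"dp":[0,0,0.03],"turn":[0,0,0]},{"dp":[-0.03,0,0.02],"turn":[0,0,0]},{"dp":[-0.04,0,0.01],"turn":[0,0,0]},{"dp":[-0.04,0,0],"turn":[0,0,0]},{"dp":[-0.04,0,0],"turn":[0,0,0]}]'
python3 -m creep '[{"dp":[-0.04,0,0],"turn":[0,0,0]},{"dp":[-0.04,0,0],"turn":[0,0,0]},{"dp":[-0.03,0,0],"turn":[0,0,0]},{"dp":[0,0,0],"turn":[0,0,0]},{"dp":[0,0,0],"turn":[0,0,0]}]'
python3 -m creep '[{"dp":[0,0,0],"turn":[0,0,0]},{"dp":[0,0,0],"turn":[0,0,0]},{"dp":[0,0,0],"turn":[0,0,0]},{"dp":[0,0,0],"turn":[0,0,0]},{"dp":[0,0,0],"turn":[0,0,0]}]' >/dev/null
python3 - <<'E'
from h import *
a=snapshot("scene")[:,:,::-1];b=snapshot("side")[:,:,::-1]
for _ in range(20):snapshot("side")
b2=snapshot("side")[:,:,::-1]
print("motion",np.abs(b2[100:340,280:500].astype(int)-b[100:340,280:500]).max(2).__gt__(40).sum())
i=cv2.INTER_CUBIC
cv2.imwrite("pics/m5.png",np.hstack([cv2.resize(a[120:320,200:400],(400,400),interpolation=i),cv2.resize(b2[110:310,290:490],(400,400),interpolation=i)]))
E
```

```text
time_s: 10.5
eef_pos: [0.4682, -0.1702, 0.3606]
ee_rot: [-179.9, 0.1, -174.3]
force: [0.9, -0.8, 1.2]
gripper_width: 0.08
gripper_force: 0.0
time_s: 11.0
eef_pos: [0.3595, -0.1704, 0.3606]
ee_rot: [-179.9, 0.2, -174.4]
force: [0.5, 0.6, 0.8]
gripper_width: 0.0803
gripper_force: 0.0
motion 8
```

View pics/m5.png

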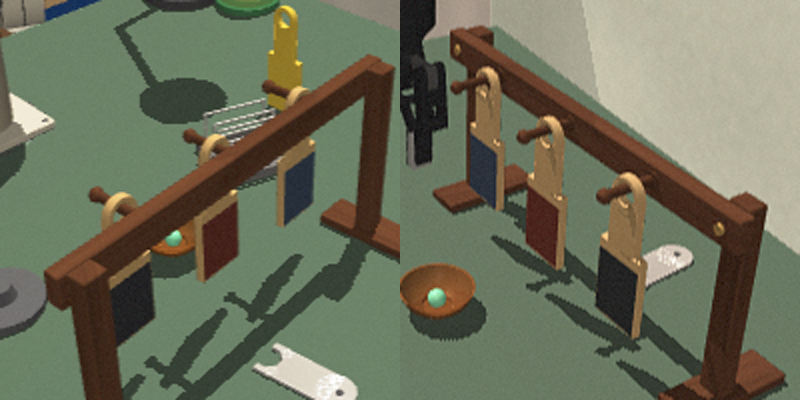

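Both views show the dark-grey paddle hanging by its eye on the third peg, with the knob in front of it at (605,192) in the picture. It is at rest, the red and blue paddles and the dish, bead, lap and gauge are in place, and the arm is clear.

```bash
python3 -c "
from bench import finish_job
print(finish_job())"
```

```text
the job is handed in; nothing more can be done
None
```

The bamboo paddle hangs by its eye behind the knob of the formerly bare peg, at rest with the arm clear and the other things on the bench as they were; the job was handed in at about 13 s.

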